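Centre the dessert coupe on the scale pan

TASK

The steel dessert coupe stands off-centre on the small round pan of the portion scale. Nudge it with light taps of the fingertips until it stands upright in the middle of the pan, without gripping or lifting it, tipping it over or knocking it off. Do not lean on the scale, and leave the other things where they are.

Things in the scene. Friction and masses are not known exactly. Their poses are not given: they have to be found in the camera images.
- coupe: Bright steel stemmed dessert cup, mouth up on the scale pan, 60 mm tall, 0.1 to 0.2 kg, 19 to 30 mm off the pan's centre in any direction. Origin: centre of its underside, z up. Foot 76 mm wide, its upright edge 3 to 12 mm above the pan, bearing on a 48 mm circle, so it rocks. Stem 12 mm thick; open bowl 68 mm wide at the rim. Pushed at the foot's edge it slides and stays; at the bowl it may tip.
- pan_center (a point): Centre of the pan's upper face, on which the coupe stands, 63 mm above the counter. The pan is a flat black disc, 100 mm in diameter, 6 mm thick, without a rim, with a thin orange circle 91 mm in diameter round its centre; it does not move. Its axes other than z mean nothing.
- scale: White portion scale fixed to the counter: a low case 150 x 120 mm, its top 38 mm above the counter, with a 32 mm neck in its middle that carries the pan. Origin: centre of the case's underside. Nothing on it moves.
- spare_left: Loose bystander: a steel coupe of the same size standing upside down on the counter, to the robot's left of the scale, 76 mm in diameter, 60 mm tall. Origin: centre of its underside.
- spare_right: Loose bystander: the same, upside down on the counter to the robot's right of the scale. Origin: centre of its underside.
- tub: Loose bystander: white plastic tub with a blue lid, 90 x 110 x 55 mm, beyond the scale to the robot's right. Origin: centre of its underside.
- spatula: Loose bystander: spatula with a red handle, lying on the counter beyond the scale to the robot's left. Origin: on its underside.
Not all that is in view belongs to the job. What is shaped like the coupe but yellow is not meant.

How it is judged:
By the outcome, as a careful person would: the job done as asked, in the order asked, and still so for the second after the job is handed in, with the robot touching nothing.
It also fails if it takes over 48 s, if anything falls off the work surface, if the arm or the gripper's body presses on something with over 40 N, if the wrist force passes 120 N, or if a joint passes its speed limit or range.

ROBOT

A 6-joint arm with a two-finger parallel gripper is mounted at the origin on the work surface. World frame = base frame: x ahead of the robot, y to its left, z up, the work surface at z = 0. Lengths are in m, angles in rad, forces in N, time in s.
With the tool pointing down it reaches from about 0.35 to 0.975 m from the base axis. Payload 4.9 kg.
Tool frame: the origin (TCP) lies midway between the tips of the shut fingers; the grasp point (between the pads) lies 19 mm behind it; z points along the fingers, y is the direction in which the jaws open and shut (so a half turn about z gives the same grasp; the last joint's range is limited). The gripper opens to 85 mm and grips with 20 to 120 N. Pads are 22 mm wide; open, the fingers measure 114 mm over their backs; the gripper's body (76 mm by 85 mm) begins 54 mm behind the grasp point. The pads swing forward as they close: fully open they stand 13 mm farther back than shut.
Start: joints at [-1.368, 0.053, 1.613, -0, 1.476, -0.119], TCP at [0.198, -0.593, 0.231] pointing down, gripper open.
Joint ranges: [-3.01, 3.01], [-1.01, 2.22], [0.06, 2.58], [-1.02, 4.17], [0.09, 2.62], [-3.14, 3.14]. Speed limits (rad/s): [2.57, 2.57, 3.14, 3.14, 3.14, 3.14].

INTERFACE

Orientations are given as a unit quaternion [w, x, y, z].
In Python, from plant import manip, cams gives the robot as it stands.
- The arm moves only by the tool jog_arm, never from a script. Its argument "targets" is a list of rows, each a list of 4 numbers: the shift along the tool's x, y, z in m, then the turn about the tool's z in degrees. A call has 1 to 5 rows; each row is the pose to reach, as a shift and turn from the pose commanded when the call began, along the tool's axes at that moment; what a row does not reach only later rows make up. A row lasts 1/12 s, in which the tool goes at most 41.7 mm and 7.16 degrees, less where a joint would pass 70% of its speed; a pose out of reach is approached as far as the arm can. A call with a gripper value outside its range is refused whole. "fingers" is the opening, from 0 (shut) to 1 (fully open), set as the call begins (left out, the last holds). The fingers move at their own pace and stop on an object; the grip force is fixed at half the most. Time passes only in rows, so rows that repeat a pose let the fingers close. It gives the time, the measured TCP pose, the force and the opening at its end, in the units of the state.
- manip.state(): the state, without advancing time (a new reading comes with each control period).
- cams.grab_frame(name): name is "scene" or "side" or "wrist"; returns the picture (480x640x3 uint8, red, green, blue); there is no depth.
- cams.get_calibration(name): a dict with "camera_matrix" (3x3 intrinsics, pixels), "cam_to_world" (4x4, takes a point from camera to world coordinates). Camera axes: x right, y up, looking along -z (the intrinsics and any distortion apply to the point x, -y, -z); pixel columns grow to the right and rows downward; lengths in m; the calibration is good to about 2 mm. A picture is of the moment at which its call begins: read the wrist's pose just before it. get_calibration takes no time and is no camera call; for the wrist camera it gives the pose at the moment of the call.
- manip.job_done(): hands the job in, once; it reports no verdict.
The state is a dict: "time": time; "joint_pos": joint angles; "joint_vel": joint speeds; "joint_efforts": joint torques, N m; "tool_pos": TCP position; "tool_rot": TCP orientation; "contact_force": force on the tool from outside, world axes, zero at the start; "ft_torque": the same for the moment, N m; "gripper_width": opening from 0.0 (shut) to 1.0 (fully open).
Only numpy, scipy, OpenCV 4.12 (cv2) and the standard library are available. Lean on these libraries where they do the work, as an engineer would, in place of code of your own. Each camera call takes 0.05 s, during which the arm holds its last target. There are 200 camera calls.

## Working session

There is one attempt and no reset: what is moved stays moved. The work goes in short steps, Python scripts to look and compute and a tool call to move; the robot and the scene stay as the last step left them, time stands still between calls to the robot, and variables do not carry over. Pictures are saved under pics/ and viewed, about 8 in all and at most 12, crops included, and the job is handed in when it is done.

Besides the shell and the picture viewer there is one more tool, called after ">>>" by a JSON object that holds its "api" and its "payload", one argument or row to a line. jog_arm: Moves the arm, as the interface text tells. Its arguments: {"type":"object","properties":{"targets":{"type":"array"},"fingers":{"type":"number"}},"required":["targets"]}

```bash
mkdir -p pics; ls; python3 - <<'E'
from plant import manip,cams
import cv2,numpy as np
print(manip.state())
ims=[]
for n in("scene","side"):
    im=cams.grab_frame(n); cv2.imwrite(f"pics/{n}0.png",im[:,:,::-1])
    c=cams.get_calibration(n); print(n,np.round(c["camera_matrix"],1).tolist(),np.round(c["cam_to_world"],3).tolist(),[k for k in c])
E
```

```text
pics
{'time': 0.0, 'joint_pos': array([-1.36799645e+00,  5.33279274e-02,  1.61427216e+00,  3.57700103e-05,
        1.47599252e+00, -1.18997372e-01]), 'joint_vel': array([-7.49218890e-05, -1.01993441e-03, -8.53839620e-04, -3.00158332e-04,
        1.75677340e-03, -2.02427018e-03]), 'joint_efforts': array([ 2.94909814e-04, -3.93674433e+01, -3.70181072e+01, -9.60674288e-05,
        7.08083229e-03, -6.81679737e-06]), 'tool_pos': array([ 0.19755774, -0.59231209,  0.23009399]), 'tool_rot': array([-9.99847760e-04,  9.87083498e-01,  1.60203522e-01, -2.41007812e-05]), 'contact_force': array([ 0.09415848,  0.39028881, -0.62901686]), 'ft_torque': array([-0.02762861,  0.0117499 ,  0.0360277 ]), 'gripper_width': 1.0016600346768434}
scene [[463.8, 0.0, 318.4], [0.0, 463.8, 238.1], [0.0, 0.0, 1.0]] [[0.301, -0.816, 0.493, 0.925], [0.954, 0.258, -0.155, -0.109], [-0.001, 0.517, 0.856, 0.745], [0.0, 0.0, 0.0, 1.0]] ['camera_matrix', 'cam_to_world']
side [[514.3, 0.0, 322.2], [0.0, 514.3, 227.5], [0.0, 0.0, 1.0]] [[-0.758, 0.361, -0.543, -0.017], [-0.652, -0.44, 0.617, 0.642], [-0.016, 0.822, 0.57, 0.665], [0.0, 0.0, 0.0, 1.0]] ['camera_matrix', 'cam_to_world']
```

View pics/scene0.png

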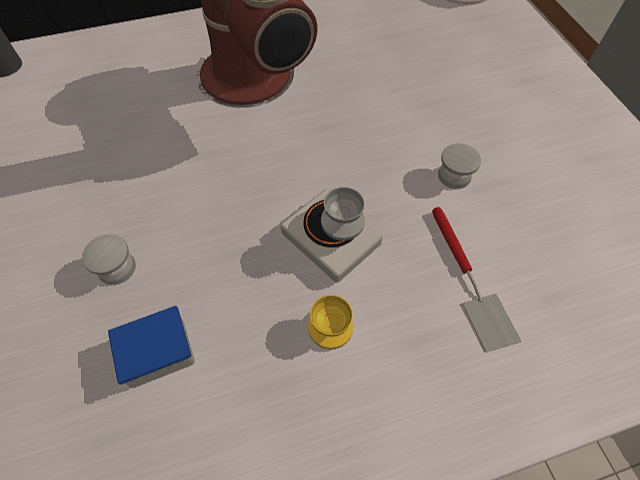

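View pics/side0.png

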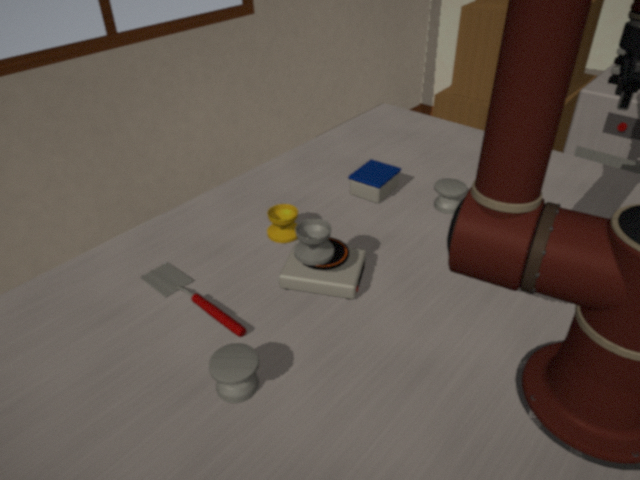

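The scene view shows four things shaped like the coupe: the steel cup on the scale (343,212), the yellow one (331,320), spare_left upside down (460,163) and spare_right upside down (108,258). I choose the one on the scale; in the side view it is at (314,243).

```bash
cat > h.py <<'E'
import cv2,numpy as np
from scipy.optimize import least_squares
def cast(c,px,z):
    K,T=np.array(c["camera_matrix"]),np.array(c["cam_to_world"])
    px=np.atleast_2d(px).astype(float)
    d=np.c_[(px[:,0]-K[0,2])/K[0,0],-(px[:,1]-K[1,2])/K[1,1],-np.ones(len(px))]@T[:3,:3].T
    o=T[:3,3]; return o+d*((z-o[2])/d[:,2])[:,None]
def proj(c,P):
    K,T=np.array(c["camera_matrix"]),np.array(c["cam_to_world"])
    q=(np.atleast_2d(P)-T[:3,3])@T[:3,:3]
    return np.c_[K[0,0]*q[:,0]/-q[:,2]+K[0,2],K[1,1]*-q[:,1]/-q[:,2]+K[1,2]]
def circle(p,r=None):
    m=p[:,:2].mean(0)
    f=(lambda v:np.hypot(*(p[:,:2]-v[:2]).T)-(r or v[2]))
    s=least_squares(f,[*m,.04][:2 if r else 3],loss="soft_l1",f_scale=.001)
    return s.x,np.sqrt(np.mean(s.fun**2))
def orange(im,box):
    x0,y0,x1,y1=box
    h=cv2.cvtColor(im,cv2.COLOR_RGB2HSV)
    m=cv2.inRange(h,(4,110,60),(18,255,255)); k=np.zeros_like(m);k[y0:y1,x0:x1]=m[y0:y1,x0:x1]
    v,u=np.nonzero(k); return np.c_[u,v]
E
python3 - <<'E'
from h import *
from plant import cams
out=[]
for n,b in(("scene",(285,180,385,260)),("side",(270,210,375,290))):
    im=cv2.imread(f"pics/{n}0.png")[:,:,::-1].copy(); c=cams.get_calibration(n)
    p=orange(im,b); q=cast(c,p,.063); print(n,len(p),circle(q),circle(q,.0455))
    x0,y0=b[0],b[1]
    out.append(cv2.resize(im[y0:y0+80,x0:x0+100,::-1],(800,600) if 0 else (500,400),interpolation=cv2.INTER_CUBIC))
cv2.imwrite("pics/crop0.png",cv2.resize(np.hstack(out),(800,320)))
E
```

```text
scene 160 (array([0.50554786, 0.04638413, 0.04420724]), np.float64(0.0011718177734032676)) (array([0.50534375, 0.04803622]), np.float64(0.001340777263599318))
side 80 (array([0.5018137 , 0.04890953, 0.04335453]), np.float64(0.015058888769854884)) (array([0.42298751, 0.05615595]), np.float64(0.010008011863247587))
```

View pics/crop0.png

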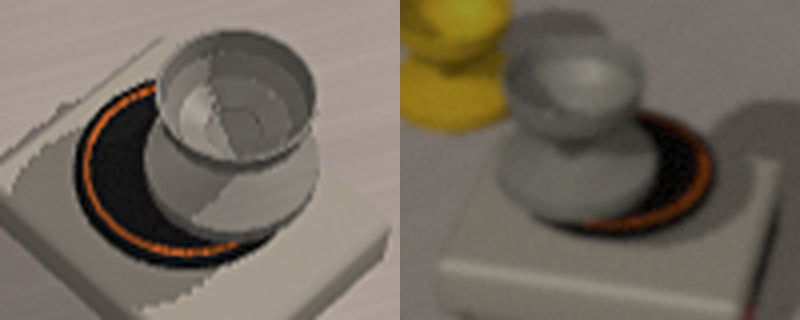

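The crop confirms it. The steel cup stands mouth up on the pan: its rim ellipse is centred near scene px (344,204), its foot covers px 321–365, and the orange ring shows on its left.

```bash
python3 - <<'E'
from h import *
from plant import cams,manip
from scipy.spatial.transform import Rotation as R
s=cams.get_calibration("scene"); d=cams.get_calibration("side"); w=cams.get_calibration("wrist")
print("rim scene",cast(s,[344.3,204.3],.123),"rimwidth",np.ptp(cast(s,[[324,204.3],[364.5,204.3]],.123),axis=0))
print("rim side",cast(d,[314,229],.123))
sx=cams.grab_frame("side"); c=d
p=orange(sx,(310,235,375,290)); print("side ring",len(p),circle(cast(d,p,.063),.0455))
st=manip.state(); q=st["tool_rot"]; A=R.from_quat([q[1],q[2],q[3],q[0]]).as_matrix()
print("tool axes\n",A.round(3)); T=np.array(w["cam_to_world"])
print("cam in tool",(A.T@(T[:3,3]-st["tool_pos"])).round(4),(A.T@T[:3,:3]).round(3).tolist(),np.round(w["camera_matrix"],1).tolist())
E
```

```text
rim scene [[0.51772841 0.06341423 0.123     ]] rimwidth [0.02003692 0.06325431 0.        ]
rim side [[0.50716271 0.0680242  0.123     ]]
side ring 81 (array([0.50435044, 0.04884608]), np.float64(0.015295329699210217))
tool axes
 [[ 0.949  0.316 -0.   ]
 [ 0.316 -0.949  0.002]
 [ 0.    -0.002 -1.   ]]
cam in tool [ 0.0779 -0.0004 -0.1416] [[0.0, 0.952, 0.305], [1.0, -0.001, 0.001], [0.001, 0.305, -0.952]] [[406.0, 0.0, 316.4], [0.0, 406.0, 240.6], [0.0, 0.0, 1.0]]
```

>>> {"api": "jog_arm", "payload": {
  "targets": [
    [0.028, -0.029, 0, 0],
    [0.056, -0.058, 0, 0],
    [0.084, -0.087, 0, 0],
    [0.112, -0.116, 0, 0],
    [0.14, -0.145, 0, 0]
  ],
  "fingers": 0
}}

```text
time: 0.57
tool_pos: [0.2849, -0.4092, 0.2308]
tool_rot: [-0.0, 0.987, 0.16, -0.0]
contact_force: [0.8, 0.7, 0.1]
gripper_width: 0.299
```

>>> {"api": "jog_arm", "payload": {
  "targets": [
    [0.028, -0.029, 0, 0],
    [0.056, -0.058, 0, 0],
    [0.084, -0.087, 0, 0],
    [0.112, -0.116, 0, 0],
    [0.14, -0.145, 0, 0]
  ]
}}

```text
time: 0.98
tool_pos: [0.3718, -0.2273, 0.2311]
tool_rot: [0.0, 0.987, 0.16, 0.0]
contact_force: [0.4, -0.1, 1.2]
gripper_width: -0.001
```

>>> {"api": "jog_arm", "payload": {
  "targets": [
    [0.028, -0.029, 0, 0],
    [0.056, -0.058, 0, 0],
    [0.084, -0.087, 0, 0],
    [0.112, -0.116, 0, 0],
    [0.14, -0.145, 0, 0]
  ]
}}

```text
time: 1.4
tool_pos: [0.4588, -0.0453, 0.2312]
tool_rot: [0.0, 0.987, 0.16, 0.0]
contact_force: [1.1, -0.4, 0.7]
gripper_width: 0.002
```

>>> {"api": "jog_arm", "payload": {
  "targets": [
    [0.028, -0.029, 0, -7],
    [0.056, -0.058, 0, -14],
    [0.085, -0.088, 0, -21],
    [0.093, -0.099, 0, -28],
    [0.093, -0.099, 0, -35]
  ]
}}

```text
time: 1.82
tool_pos: [0.5158, 0.0792, 0.2308]
tool_rot: [-0.001, 0.891, 0.454, -0.0]
contact_force: [-1.1, 0.6, -0.2]
gripper_width: 0.0
```

>>> {"api": "jog_arm", "payload": {
  "targets": [
    [0, 0, 0, -7],
    [0, 0, 0, -14],
    [0, 0, 0, -16.6],
    [0, 0, 0, -16.6],
    [0, 0, 0, -16.6]
  ]
}}

```text
time: 2.23
tool_pos: [0.5153, 0.076, 0.231]
tool_rot: [-0.0, 0.819, 0.573, -0.0]
contact_force: [-0.1, 0.4, -0.7]
gripper_width: -0.002
```

```bash
python3 - <<'E'
from h import *
from plant import cams,manip
import json
c=cams.get_calibration("wrist"); im=cams.grab_frame("wrist")
cv2.imwrite("pics/w1.png",im[:,:,::-1]); json.dump({k:np.array(v).tolist() for k,v in c.items()},open("pics/w1.json","w"))
p=orange(im,(0,0,640,480)); q=cast(c,p,.063); print(len(p),circle(q),circle(q,.0455))
E
```

```text
521 (array([0.50396106, 0.04907013, 0.04433322]), np.float64(0.0007743030403944486)) (array([0.5047597 , 0.05006242]), np.float64(0.0012301602897832173))
```

View pics/w1.png

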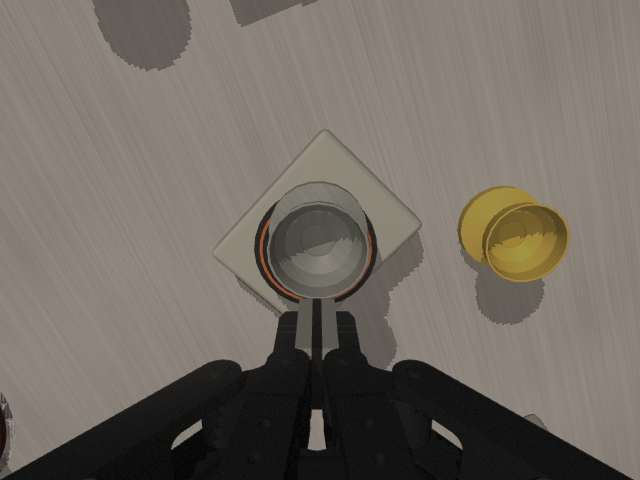

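```bash
python3 - <<'E'
from h import *
im=cv2.imread("pics/w1.png")[160:310,220:420]
o=cv2.resize(im,(800,600),interpolation=cv2.INTER_CUBIC)
cv2.imwrite("pics/w1c.png",cv2.convertScaleAbs(o,alpha=1.5))
E
```

```text
(no output)
```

View pics/w1c.png

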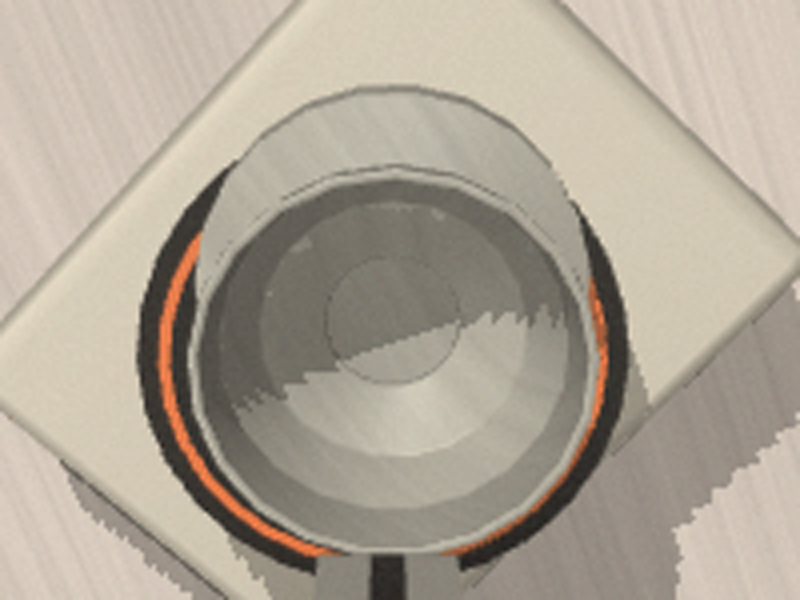

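```bash
python3 - <<'E'
from h import *
import json
c=json.load(open("pics/w1.json"))
def f(name,p,z,r):
    q=cast(c,np.array(p)/4+[219.6,159.6],z); print(name,*[(np.round(a*1e3,1),round(b*1e3,2)) for a,b in(circle(q),circle(q,r))])
f("rim",[(190,340),(598,350),(395,165),(215,265),(575,265),(230,465),(560,465),(290,525),(500,525),(310,180),(480,180)],.123,.034)
f("foot",[(395,86),(250,150),(215,200),(300,105),(500,110),(555,165),(580,215),(592,280),(198,270)],.066,.038)
f("pan",[(138,345),(160,260),(200,190),(235,162),(165,450),(215,520),(300,570),(628,350),(615,270),(580,205),(600,450),(520,540),(470,568)],.063,.05)
print(cast(c,[[50,50]],.063),np.array(c["cam_to_world"])[:3,3])
im=cv2.imread("pics/w1.png")[:,:,::-1].copy(); p=orange(im,(0,0,640,480))
# outer edge of the orange ring by angle
q=cast(c,p,.063)[:,:2]; o=np.array([.5045,.0495]); a=np.arctan2(*(q-o).T); r=np.hypot(*(q-o).T)
for lo in np.arange(-3.14,3.14,.52):
    k=(a>lo)&(a<lo+.52)
    if k.sum(): print(round(lo,2),k.sum(),(r[k].min()*1e3).round(1),(r[k].max()*1e3).round(1))
E
```

```text
rim (array([512.9,  67.8,  33.2]), np.float64(0.33)) (array([512.7,  67.5]), np.float64(0.85))
foot (array([512.4,  65.6,  38.5]), np.float64(0.36)) (array([512.6,  66.2]), np.float64(0.46))
pan (array([504.1,  49.9,  49.5]), np.float64(0.46)) (array([504.2,  50. ]), np.float64(0.69))
[[0.38069131 0.25116506 0.063     ]] [0.54175921 0.14957812 0.37275415]
-3.14 7 44.3 45.4
-2.62 71 43.5 46.4
-2.1 94 43.4 46.4
-1.58 98 43.3 46.3
-1.06 88 42.9 46.0
1.02 2 44.5 44.8
1.54 70 42.3 44.7
2.06 43 43.4 45.1
2.58 44 44.0 45.7
3.1 4 44.3 45.7
```

>>> {"api": "jog_arm", "payload": {
  "targets": [
    [0.03, 0.004, 0, 6.5],
    [0.065, 0.009, 0, 6.5],
    [0.065, 0.009, 0.03, 6.5],
    [0.065, 0.009, 0.065, 6.5],
    [0.065, 0.009, 0.1, 6.5]
  ]
}}

```text
time: 2.7
tool_pos: [0.5471, 0.1346, 0.1313]
tool_rot: [0.001, 0.85, 0.526, 0.001]
contact_force: [1.1, -0.8, -0.4]
gripper_width: -0.002
```

>>> {"api": "jog_arm", "payload": {
  "targets": [
    [0, 0, 0.02, 0],
    [0, 0, 0.04, 0],
    [0, 0, 0.055, 0],
    [0, 0, 0.063, 0],
    [0, 0, 0.063, 0]
  ]
}}

```text
time: 3.12
tool_pos: [0.5444, 0.1337, 0.0659]
tool_rot: [-0.001, 0.85, 0.526, -0.002]
contact_force: [-0.4, -0.3, -0.5]
gripper_width: -0.001
```

>>> {"api": "jog_arm", "payload": {
  "targets": [
    [0, 0, 0, 0],
    [0, 0, 0, 0],
    [0, 0, 0, 0]
  ]
}}

```text
time: 3.37
tool_pos: [0.5473, 0.1341, 0.07]
tool_rot: [0.001, 0.85, 0.526, 0.001]
contact_force: [1.3, 0.4, 0.8]
gripper_width: -0.001
```

>>> {"api": "jog_arm", "payload": {
  "targets": [
    [-0.006, 0, 0, 0],
    [-0.012, 0, 0, 0],
    [-0.018, 0, 0, 0],
    [-0.02, 0, 0, 0],
    [-0.022, 0, 0, 0]
  ]
}}

```text
time: 3.78
tool_pos: [0.536, 0.1137, 0.0684]
tool_rot: [0.0, 0.85, 0.526, 0.0]
contact_force: [0.5, -0.4, -0.0]
gripper_width: -0.0
```

>>> {"api": "jog_arm", "payload": {
  "targets": [
    [-0.0015, 0, 0, 0],
    [-0.003, 0, 0, 0],
    [-0.0045, 0, 0, 0],
    [-0.006, 0, 0, 0],
    [-0.0075, 0, 0, 0]
  ]
}}

```text
time: 4.2
tool_pos: [0.5331, 0.1076, 0.0684]
tool_rot: [-0.0, 0.85, 0.527, 0.0]
contact_force: [0.5, -0.2, 0.2]
gripper_width: -0.0
```

>>> {"api": "jog_arm", "payload": {
  "targets": [
    [-0.0015, 0, 0, 0],
    [-0.003, 0, 0, 0],
    [-0.0045, 0, 0, 0],
    [-0.006, 0, 0, 0],
    [-0.0065, 0, 0, 0]
  ]
}}

```text
time: 4.62
tool_pos: [0.53, 0.1016, 0.0683]
tool_rot: [-0.0, 0.85, 0.526, 0.0]
contact_force: [0.3, 0.7, -0.9]
gripper_width: 0.001
```

```bash
python3 - <<'E'
from h import *
from plant import cams,manip
o=[]
for n,b in(("scene",(285,180)),("side",(270,210))):
    im=cams.grab_frame(n); cv2.imwrite(f"pics/{n}1.png",im[:,:,::-1])
    o.append(cv2.resize(im[b[1]-10:b[1]+80,b[0]:b[0]+100,::-1],(400,360),interpolation=cv2.INTER_CUBIC))
cv2.imwrite("pics/crop1.png",np.hstack(o)); s=manip.state(); print(s["tool_pos"],s["contact_force"])
E
```

```text
[0.52998194 0.10156234 0.06830685] [0.17900508 0.09565943 0.82051741]
```

View pics/crop1.png

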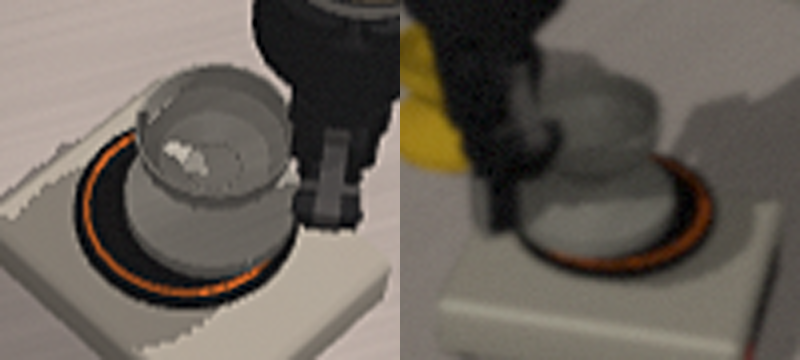

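The view shows the coupe upright at about scene px (338,207), in contact with the shut fingertips at (367,216). It has moved as planned, so I'll push a bit more and then back off and measure.

>>> {"api": "jog_arm", "payload": {
  "targets": [
    [-0.0015, 0, 0, 0],
    [-0.003, 0, 0, 0],
    [-0.0045, 0, 0, 0],
    [-0.006, 0, 0, 0],
    [-0.0065, 0, 0, 0]
  ]
}}

```text
time: 5.13
tool_pos: [0.527, 0.0957, 0.0683]
tool_rot: [-0.0, 0.85, 0.526, -0.0]
contact_force: [0.5, 0.2, 0.3]
gripper_width: 0.006
```

>>> {"api": "jog_arm", "payload": {
  "targets": [
    [0.003, 0, 0, 0],
    [0.01, 0, 0, 0],
    [0.02, 0, 0, 0],
    [0.02, 0, -0.03, 0],
    [0.02, 0, -0.07, 0]
  ]
}}

```text
time: 5.55
tool_pos: [0.533, 0.1146, 0.1343]
tool_rot: [-0.002, 0.85, 0.527, -0.004]
contact_force: [1.3, 0.5, -0.7]
gripper_width: -0.005
```

>>> {"api": "jog_arm", "payload": {
  "targets": [
    [0, 0, -0.04, 0],
    [-0.01, 0, -0.07, 0],
    [-0.01, 0, -0.095, 0],
    [-0.01, 0, -0.095, 0],
    [-0.01, 0, -0.095, 0]
  ]
}}

```text
time: 5.97
tool_pos: [0.5331, 0.1056, 0.2358]
tool_rot: [0.001, 0.85, 0.527, 0.002]
contact_force: [0.5, -0.1, 0.1]
gripper_width: -0.0
```

```bash
python3 - <<'E'
from h import *
from plant import cams,manip
import json
s=manip.state(); print(s["time"],s["tool_pos"])
c=cams.get_calibration("wrist"); im=cams.grab_frame("wrist")
cv2.imwrite("pics/w2.png",im[:,:,::-1]); json.dump({k:np.array(v).tolist() for k,v in c.items()},open("pics/w2.json","w"))
u,v=proj(c,[.504,.0495,.09])[0].astype(int); u0,v0=u-100,v-75; print(u0,v0)
o=cv2.resize(im[v0:v0+150,u0:u0+200,::-1],(800,600),interpolation=cv2.INTER_CUBIC)
cv2.imwrite("pics/w2c.png",cv2.convertScaleAbs(o,alpha=1.5))
E
```

```text
5.9667 [0.53305204 0.10560781 0.23581776]
215 226
```

View pics/w2c.png

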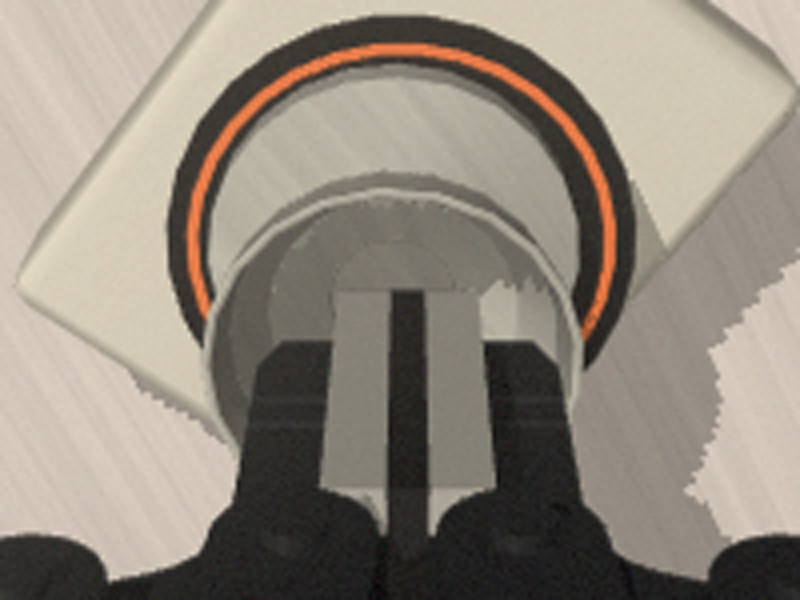

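```bash
python3 - <<'E'
from h import *
import json
c=json.load(open("pics/w2.json"))
def f(name,p,z,r):
    q=cast(c,np.array(p)/4+[214.6,225.6],z); print(name,*[(np.round(a*1e3,1),round(b*1e3,2)) for a,b in(circle(q),circle(q,r))])
f("rim",[(388,188),(300,210),(240,265),(207,350),(215,400),(582,355),(540,265),(480,210)],.123,.034)
f("foot",[(390,64),(300,85),(250,125),(222,170),(207,225),(480,85),(540,130),(570,180),(582,240)],.066,.038)
f("pan",[(400,15),(168,235),(633,225),(260,60),(200,130),(185,310),(545,60),(605,130),(625,300)],.063,.05)
im=cv2.imread("pics/w2.png")[:,:,::-1].copy(); p=orange(im,(215,226,415,376)); q=cast(c,p,.063); print(len(p),circle(q),circle(q,.045))
E
```

```text
rim (array([504.7,  54.5,  32.4]), np.float64(0.5)) (array([504.3,  52.6]), np.float64(1.11))
foot (array([503.4,  52.2,  39.1]), np.float64(0.2)) (array([504. ,  53.5]), np.float64(0.61))
pan (array([504.6,  50.7,  49.1]), np.float64(0.37)) (array([504.2,  49.8]), np.float64(0.82))
712 (array([0.50356642, 0.04915806, 0.04404668]), np.float64(0.0008646065092882388)) (array([0.50302065, 0.04818894]), np.float64(0.001069718528999793))
```

The wrist view shows the foot inside the ring. The foot is about 1.3 mm toward the image left and about 2–3 mm short of the middle, with the fingers hiding the lower half. I'll turn the hand to push along −y and look again with a clear view.

>>> {"api": "jog_arm", "payload": {
  "targets": [
    [-0.002, -0.008, 0, -7],
    [-0.004, -0.016, 0, -14],
    [-0.007, -0.029, 0, -21],
    [-0.007, -0.029, 0, -26.5],
    [-0.007, -0.029, 0, -26.5]
  ]
}}

```text
time: 6.43
tool_pos: [0.5012, 0.112, 0.2307]
tool_rot: [-0.001, 0.706, 0.708, -0.002]
contact_force: [0.7, 0.7, 0.3]
gripper_width: -0.003
```

>>> {"api": "jog_arm", "payload": {
  "targets": [
    [0, 0, 0, 0],
    [0, 0, 0, 0],
    [0, 0, 0, 0]
  ]
}}

```text
time: 6.68
tool_pos: [0.5025, 0.1115, 0.2325]
tool_rot: [-0.0, 0.707, 0.707, -0.001]
contact_force: [-0.4, 0.1, 0.2]
gripper_width: -0.006
```

```bash
cat > look.py <<'E'
from h import *
from plant import cams,manip
import json,sys
n=sys.argv[1]; s=manip.state(); print(s["time"],s["tool_pos"],s["tool_rot"])
c=cams.get_calibration("wrist"); im=cams.grab_frame("wrist")
cv2.imwrite(f"pics/{n}.png",im[:,:,::-1]); json.dump({k:np.array(v).tolist() for k,v in c.items()},open(f"pics/{n}.json","w"))
u,v=proj(c,[.504,.0495,.085])[0].astype(int); u0,v0=u-100,v-75; print(u0,v0)
p=orange(im,(u0,v0,u0+200,v0+150)); q=cast(c,p,.063); print(len(p),circle(q),circle(q,.045))
o=cv2.resize(im[v0:v0+150,u0:u0+200,::-1],(800,600),interpolation=cv2.INTER_CUBIC)
cv2.imwrite(f"pics/{n}c.png",cv2.convertScaleAbs(o,alpha=1.5))
E
python3 look.py w3
```

```text
6.6833 [0.50247298 0.11153425 0.2325197 ] [-4.49643516e-04  7.07383102e-01  7.06830015e-01 -5.23869895e-04]
219 223
731 (array([0.50357225, 0.04919433, 0.04405287]), np.float64(0.000874408468066089)) (array([0.50359086, 0.04809134]), np.float64(0.0010732150610152588))
```

View pics/w3c.png

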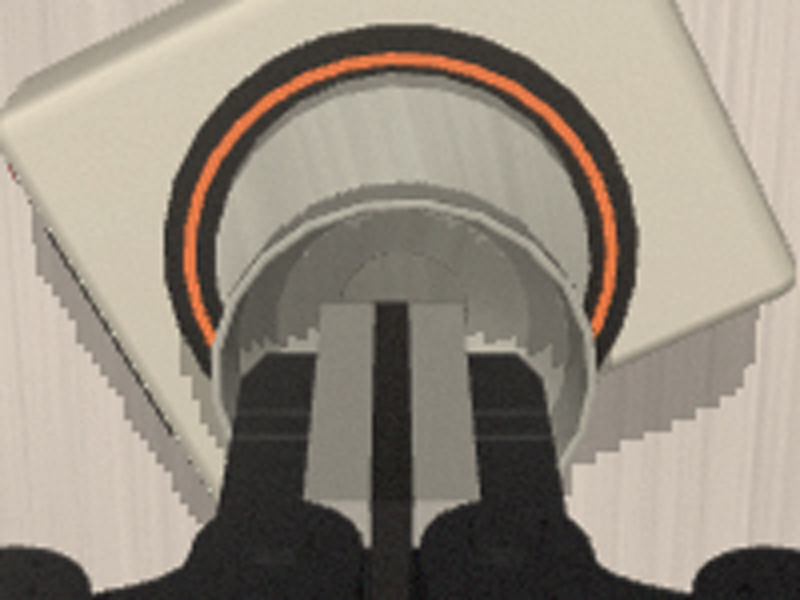

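```bash
python3 - <<'E'
from h import *
import json
c=json.load(open("pics/w3.json"))
A=lambda p:np.array(p)/4+[218.6,222.6]
print("top: pan,ring out,ring in,foot", (cast(c,A([(400,25),(400,52),(400,69)]),.063)[:,1]*1e3).round(1),(cast(c,A([(400,76)]),.066)[:,1]*1e3).round(1))
print("sides pan",(cast(c,A([(165,245),(636,245)]),.063)[:,:2]*1e3).round(1).tolist())
for z in(.066,.075): print("sides foot",(cast(c,A([(216,250),(590,250)]),z)[:,:2]*1e3).round(1).tolist())
for z in(.121,.123): print("rim top, sides",(cast(c,A([(398,199),(211,370),(597,370)]),z)[:,:2]*1e3).round(1).tolist())
im=cv2.imread("pics/w3.png")[223:373,219:419]; g=cv2.cvtColor(im,cv2.COLOR_BGR2GRAY); print(g[2:30,98:103].mean(1).round().astype(int).tolist())
print(g[60:64,36:66].mean(0).round().astype(int).tolist()); print(g[60:64,136:166].mean(0).round().astype(int).tolist())
E
```

```text
top: pan,ring out,ring in,foot [100.3  94.6  91.1] [90.6]
sides pan [[454.6, 52.6], [552.7, 52.6]]
sides foot [[465.5, 52.8], [542.8, 52.8]]
sides foot [[466.6, 56.8], [541.6, 56.8]]
rim top, sides [[503.0, 86.6], [470.5, 54.5], [537.6, 54.6]]
rim top, sides [[503.0, 87.4], [470.7, 55.6], [537.4, 55.7]]
[132, 133, 132, 132, 64, 38, 38, 37, 37, 37, 37, 81, 98, 99, 52, 36, 73, 87, 88, 95, 119, 121, 122, 121, 121, 121, 121, 121]
[132, 132, 132, 132, 128, 37, 34, 36, 36, 42, 90, 99, 95, 34, 35, 35, 34, 45, 119, 117, 115, 116, 114, 113, 112, 114, 116, 115, 108, 100]
[89, 99, 104, 104, 104, 104, 104, 105, 105, 104, 102, 44, 33, 32, 35, 68, 98, 96, 55, 33, 32, 32, 40, 91, 131, 132, 132, 131, 132, 131]
```

Now the foot is centred left to right (about 0.5 mm off in world x) and about 2.2 mm too far in +y: at the top, the gap between foot and pan edge is 9.8 mm instead of 12. One more small tap of about 2.3 mm along −y should do.

>>> {"api": "jog_arm", "payload": {
  "targets": [
    [0.014, 0, 0, 0],
    [0.014, 0, 0.035, 0],
    [0.014, 0, 0.07, 0],
    [0.014, 0, 0.105, 0],
    [0.014, 0, 0.13, 0]
  ]
}}

```text
time: 7.15
tool_pos: [0.5011, 0.1254, 0.1001]
tool_rot: [-0.001, 0.707, 0.707, -0.001]
contact_force: [-0.1, -0.5, -1.4]
gripper_width: 0.004
```

>>> {"api": "jog_arm", "payload": {
  "targets": [
    [0, 0, 0.015, 0],
    [0, 0, 0.028, 0],
    [0, 0, 0.035, 0],
    [0, 0, 0.035, 0],
    [0, 0, 0.035, 0]
  ]
}}

```text
time: 7.57
tool_pos: [0.5032, 0.1256, 0.069]
tool_rot: [0.0, 0.707, 0.707, 0.0]
contact_force: [0.2, 0.2, 0.2]
gripper_width: 0.001
```

>>> {"api": "jog_arm", "payload": {
  "targets": [
    [-0.005, 0, 0, 0],
    [-0.01, 0, 0, 0],
    [-0.015, 0, 0, 0],
    [-0.018, 0, 0, 0],
    [-0.02, 0, 0, 0]
  ]
}}

```text
time: 7.98
tool_pos: [0.5029, 0.1049, 0.0688]
tool_rot: [0.0, 0.707, 0.707, 0.0]
contact_force: [-0.8, 0.5, 0.5]
gripper_width: -0.001
```

>>> {"api": "jog_arm", "payload": {
  "targets": [
    [-0.0015, 0, 0, 0],
    [-0.003, 0, 0, 0],
    [-0.0045, 0, 0, 0],
    [-0.0058, 0, 0, 0],
    [-0.0058, 0, 0, 0]
  ]
}}

```text
time: 8.4
tool_pos: [0.5026, 0.0997, 0.0683]
tool_rot: [-0.0, 0.707, 0.707, 0.0]
contact_force: [0.3, 1.1, -0.1]
gripper_width: 0.0
```

>>> {"api": "jog_arm", "payload": {
  "targets": [
    [0.003, 0, 0, 0],
    [0.01, 0, 0, 0],
    [0.02, 0, 0, 0],
    [0.03, 0, -0.03, 0],
    [0.04, 0, -0.065, 0]
  ]
}}

```text
time: 8.82
tool_pos: [0.4996, 0.1406, 0.1304]
tool_rot: [-0.002, 0.707, 0.707, -0.003]
contact_force: [1.4, -0.1, 0.3]
gripper_width: 0.0
```

>>> {"api": "jog_arm", "payload": {
  "targets": [
    [0, 0, -0.04, 0],
    [0, 0, -0.075, 0],
    [0, 0, -0.11, 0],
    [0, 0, -0.11, 0],
    [0, 0, -0.11, 0]
  ]
}}

```text
time: 9.23
tool_pos: [0.504, 0.1409, 0.2467]
tool_rot: [0.002, 0.707, 0.708, 0.003]
contact_force: [-0.4, -0.0, -0.6]
gripper_width: 0.002
```

```bash
python3 look.py w4
```

```text
9.2333 [0.50398066 0.14085486 0.24672036] [0.00186252 0.70653487 0.70767122 0.00253774]
215 248
676 (array([0.50342637, 0.04936567, 0.04402674]), np.float64(0.0008998962996083049)) (array([0.50346061, 0.0482829 ]), np.float64(0.001133576731198761))
```

View pics/w4c.png

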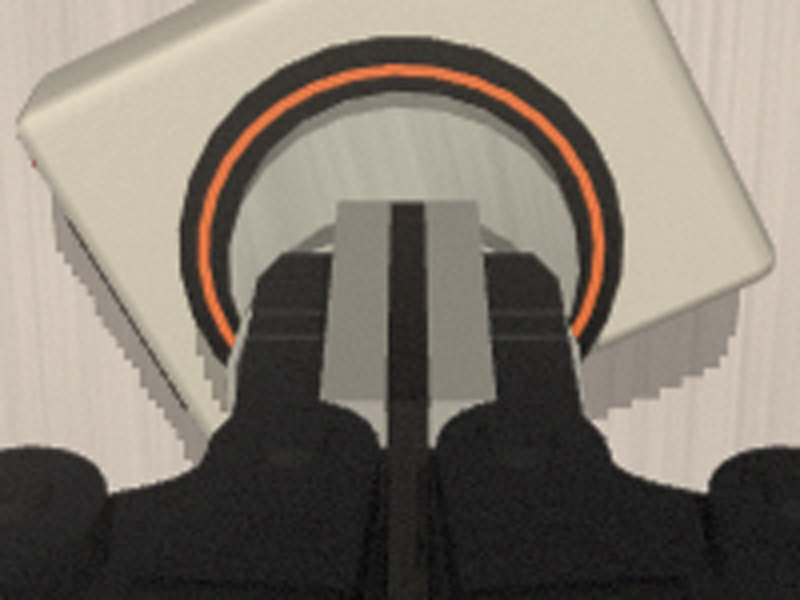

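>>> {"api": "jog_arm", "payload": {
  "targets": [
    [-0.025, 0, 0, 0],
    [-0.055, 0, 0, 0],
    [-0.08, 0, 0, 0],
    [-0.08, 0, 0, 0],
    [-0.08, 0, 0, 0]
  ]
}}

```text
time: 9.7
tool_pos: [0.5016, 0.0593, 0.2409]
tool_rot: [-0.002, 0.708, 0.707, -0.001]
contact_force: [0.3, 0.1, -0.8]
gripper_width: 0.005
```

>>> {"api": "jog_arm", "payload": {
  "targets": [
    [0, 0, 0, 0],
    [0, 0, 0, 0],
    [0, 0, 0, 0]
  ]
}}

```text
time: 9.95
tool_pos: [0.5023, 0.0606, 0.2427]
tool_rot: [-0.0, 0.706, 0.708, -0.0]
contact_force: [0.1, -0.2, 0.0]
gripper_width: 0.003
```

```bash
python3 look.py w5; python3 - <<'E'
from h import *
import json
c=json.load(open("pics/w4.json"))
A=lambda p:np.array(p)/4+[214.6,247.6]
print("top: pan,foot", (cast(c,A([(402,37)]),.063)[:,1]*1e3).round(1),(cast(c,A([(404,93)]),.066)[:,1]*1e3).round(1))
print("sides pan",(cast(c,A([(180,245),(623,245)]),.063)[:,:2]*1e3).round(1).tolist())
print("sides foot",(cast(c,A([(230,250),(580,250)]),.07)[:,:2]*1e3).round(1).tolist())
E
```

```text
9.95 [0.50230104 0.06062885 0.24267565] [-4.52637981e-04  7.06402077e-01  7.07810575e-01 -3.00332333e-04]
219 158
765 (array([0.5035499 , 0.0490094 , 0.04409841]), np.float64(0.001565507500961654)) (array([0.50360875, 0.04794823]), np.float64(0.001652274131880429))
top: pan,foot [100.9] [89.3]
sides pan [[454.3, 51.8], [552.8, 51.7]]
sides foot [[466.2, 54.1], [542.4, 54.1]]
```

View pics/w5c.png

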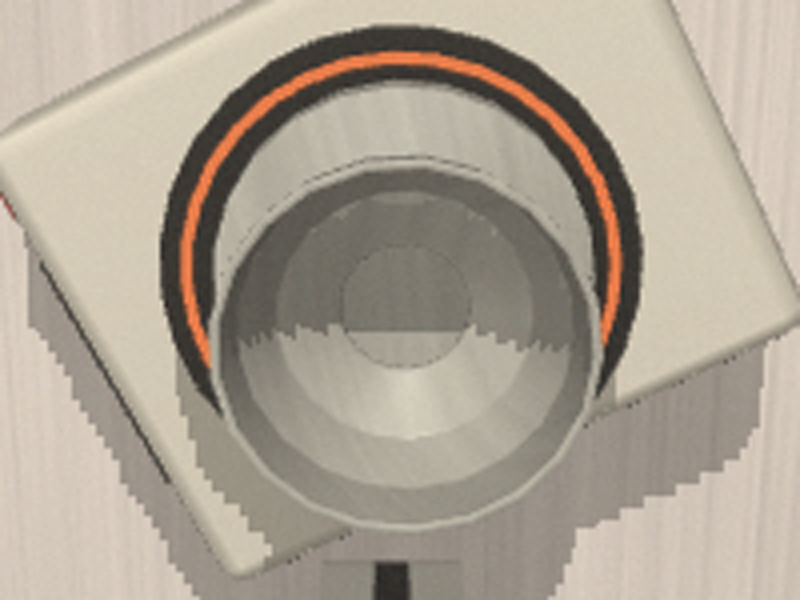

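>>> {"api": "jog_arm", "payload": {
  "targets": [
    [-0.035, -0.01, 0, 0],
    [-0.07, -0.02, 0, 0],
    [-0.105, -0.03, 0, 0],
    [-0.14, -0.04, 0, 0],
    [-0.175, -0.05, 0, 0]
  ]
}}

```text
time: 10.42
tool_pos: [0.4522, -0.1161, 0.2435]
tool_rot: [0.0, 0.706, 0.708, 0.0]
contact_force: [0.1, 0.2, 0.6]
gripper_width: 0.002
```

>>> {"api": "jog_arm", "payload": {
  "targets": [
    [-0.025, -0.01, 0, 0],
    [-0.025, -0.01, 0, 0],
    [-0.025, -0.01, 0, 0],
    [-0.025, -0.01, 0, 0]
  ]
}}

```text
time: 10.75
tool_pos: [0.4429, -0.1398, 0.2434]
tool_rot: [-0.0, 0.707, 0.707, 0.0]
contact_force: [0.0, 0.1, -0.8]
gripper_width: 0.0
```

```bash
python3 - <<'E'
from h import *
from plant import cams,manip
o=[]
for n,b in(("scene",(285,180)),("side",(270,210))):
    im=cams.grab_frame(n)[:,:,::-1]; cv2.imwrite(f"pics/{n}9.png",im); a=cv2.imread(f"pics/{n}0.png")
    for nm,(x,y,w,h) in (dict(spare_left=(435,140,50,52),spare_right=(80,232,58,55),tub=(105,300,90,88),spat=(430,205,92,150),yellow=(305,290,52,62)) if n=="scene" else {}).items():
        d=cv2.absdiff(im,a)[y:y+h,x:x+w].max(2); print(nm,(d>40).sum(),"of",d.size)
    o.append(cv2.resize(im[b[1]-10:b[1]+80,b[0]:b[0]+100],(400,360),interpolation=cv2.INTER_CUBIC))
cv2.imwrite("pics/crop9.png",np.hstack(o)); s=manip.state(); print(s["tool_pos"],s["contact_force"],s["time"])
E
```

```text
spare_left 0 of 2600
spare_right 0 of 3190
tub 0 of 7920
spat 0 of 13800
yellow 0 of 3224
[ 0.44308568 -0.13926436  0.24328237] [-0.15310278  1.13525338 -0.44422356] 10.85
```

View pics/crop9.png

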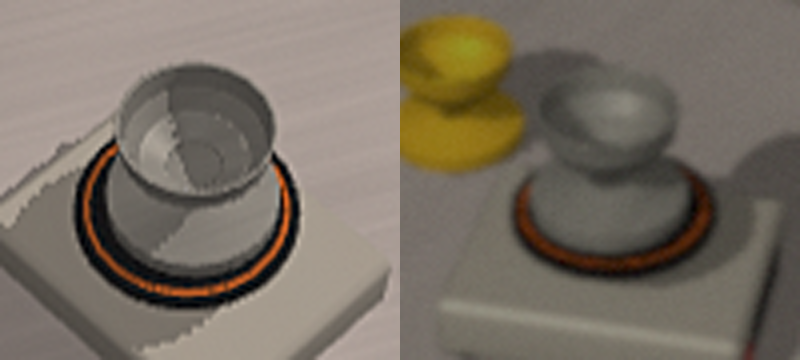

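The other two views hint at a couple of mm of leftover offset toward +y, so I'll measure it properly in the saved images.

```bash
python3 - <<'E'
from h import *
from plant import cams
c=cams.get_calibration("scene"); im=cv2.imread("pics/scene9.png")
p=orange(im[:,:,::-1].copy(),(285,170,385,260)); q=cast(c,p,.063); print("ring scene",len(p),circle(q),circle(q,.0441))
A=lambda p:np.array(p)/4+[284.6,169.6]
F=[(106,210),(283,195),(194,275),(120,240),(150,265),(240,265),(270,235)]
for z in(.066,.07,.075): print("foot scene",z,[(x[0]*1e3).round(1) for x in(circle(cast(c,A(F),z)),circle(cast(c,A(F),z),.038))])
Rm=[(116,140),(275,125),(195,63),(195,198),(135,180),(255,175),(145,80),(250,80)]
print("rim scene",[(x[0]*1e3).round(1) for x in(circle(cast(c,A(Rm),.123)),circle(cast(c,A(Rm),.123),.034))])
h=cv2.cvtColor(im,cv2.COLOR_BGR2HSV)
for v in(212,218,222,226): print(v,[f"{int(a)}/{int(b)}" for a,b in zip(h[v,300:364,2],h[v,300:364,1])])
d=cams.get_calibration("side"); m=cv2.imread("pics/side9.png")[:,:,::-1].copy()
p=orange(m,(293,235,375,275)); q=cast(d,p,.063); print("ring side",len(p),circle(q),circle(q,.0441))
B=lambda p:(np.array(p)-[400,0])/4+[269.6,199.6]
S=[(528,200),(695,205),(612,252),(545,230),(580,247),(650,247),(680,230)]
for z in(.066,.07,.075): print("foot side",z,[(x[0]*1e3).round(1) for x in(circle(cast(d,B(S),z)),circle(cast(d,B(S),z),.038))])
w=__import__("json").load(open("pics/w5.json")); C=lambda p:np.array(p)/4+[218.6,157.6]
W=[(408,157),(408,531),(213,345),(603,345),(270,210),(545,210),(270,490),(545,490)]
print("rim w5",[(x[0]*1e3).round(1) for x in(circle(cast(w,C(W),.123)),circle(cast(w,C(W),.123),.034))])
print("top w5 pan,foot",(cast(w,C([(402,25)]),.063)*1e3).round(1),[(cast(w,C([(406,84)]),z)*1e3).round(1).tolist() for z in(.066,.075)])
E
```

```text
ring scene 216 (array([0.50539057, 0.0463295 , 0.04415314]), np.float64(0.0012156005287523972)) (array([0.50543547, 0.04630526]), np.float64(0.0012157993049673808))
foot scene 0.066 [array([504.8,  49.8,  38.8]), array([505.7,  49.4])]
foot scene 0.07 [array([507.3,  48.9,  38.6]), array([508. ,  48.6])]
foot scene 0.075 [array([510.4,  47.7,  38.3]), array([510.7,  47.5])]
rim scene [array([507.8,  47.8,  33.6]), array([507.7,  47.7])]
212 ['169/38', '171/34', '154/36', '156/36', '117/33', '117/35', '26/10', '15/51', '87/182', '151/203', '26/98', '17/120', '63/12', '113/25', '105/27', '106/29', '87/26', '47/22', '109/28', '129/28', '147/28', '146/26', '144/28', '144/27', '144/28', '146/26', '132/25', '132/25', '135/30', '138/28', '140/26', '92/25', '98/26', '98/26', '98/23', '99/26', '100/26', '100/28', '100/26', '99/26', '90/28', '100/28', '99/26', '97/24', '97/26', '98/29', '115/27', '82/28', '110/25', '111/28', '110/30', '111/25', '151/24', '171/101', '160/225', '12/255', '28/18', '166/29', '179/28', '172/30', '171/28', '172/30', '171/30', '169/30']
218 ['123/35', '122/33', '127/
[... 1679 characters left out ...]
', '139/24', '141/29', '140/27', '140/27', '141/29', '145/28', '139/28', '83/12', '11/46', '118/192', '224/209', '39/124', '17/120', '65/27', '182/35', '169/36', '166/35', '165/36']
ring side 143 (array([0.50317541, 0.04894683, 0.04438298]), np.float64(0.0016933221418113317)) (array([0.50297911, 0.04924456]), np.float64(0.0016932544652221563))
foot side 0.066 [array([503.8,  48.5,  40.2]), array([501.7,  50.2])]
foot side 0.07 [array([500.3,  52.5,  39.9]), array([498.5,  54. ])]
foot side 0.075 [array([495.9,  57.4,  39.6]), array([494.4,  58.7])]
rim w5 [array([504.5,  51.6,  33.7]), array([504.5,  51.4])]
top w5 pan,foot [[503.6  99.5  63. ]] [[[504.5, 88.4, 66.0]], [[504.4, 89.8, 75.0]]]
```

Putting the views together: rim and foot against the ring in the scene, side and wrist views all leave about (+0.9, +1.5 to 2) mm. Only the top-edge gap read smaller. There's plenty of time, so I'll make one more light tap of about 1.6 mm along the first direction.

>>> {"api": "jog_arm", "payload": {
  "targets": [
    [0.037, 0.0135, 0, 0],
    [0.074, 0.027, 0, 0],
    [0.111, 0.0405, 0, 0],
    [0.148, 0.054, 0, 0],
    [0.185, 0.068, 0, 0]
  ]
}}

```text
time: 11.27
tool_pos: [0.5108, 0.048, 0.2434]
tool_rot: [0.0, 0.706, 0.708, 0.0]
contact_force: [1.0, 0.1, -0.4]
gripper_width: 0.0
```

>>> {"api": "jog_arm", "payload": {
  "targets": [
    [0.036, 0.013, 0, 7],
    [0.072, 0.027, 0, 14],
    [0.072, 0.027, 0, 21],
    [0.072, 0.027, 0, 26.5],
    [0.072, 0.027, 0, 26.5]
  ]
}}

```text
time: 11.68
tool_pos: [0.5373, 0.1191, 0.243]
tool_rot: [-0.0, 0.85, 0.528, -0.0]
contact_force: [-1.2, -0.2, 0.4]
gripper_width: -0.002
```

>>> {"api": "jog_arm", "payload": {
  "targets": [
    [0, 0, 0.03, 0],
    [0, 0, 0.065, 0],
    [0, 0, 0.1, 0],
    [0, 0, 0.13, 0],
    [0, 0, 0.145, 0]
  ]
}}

```text
time: 12.1
tool_pos: [0.5344, 0.117, 0.0935]
tool_rot: [-0.002, 0.849, 0.528, -0.003]
contact_force: [-1.1, -0.8, -0.3]
gripper_width: -0.002
```

>>> {"api": "jog_arm", "payload": {
  "targets": [
    [0, 0, 0.015, 0],
    [0, 0, 0.025, 0],
    [0, 0, 0.03, 0],
    [0, 0, 0.03, 0],
    [0, 0, 0.03, 0]
  ]
}}

```text
time: 12.52
tool_pos: [0.538, 0.1169, 0.069]
tool_rot: [0.0, 0.85, 0.527, 0.0]
contact_force: [0.2, -0.3, 0.1]
gripper_width: 0.001
```

>>> {"api": "jog_arm", "payload": {
  "targets": [
    [0, 0, 0, 0],
    [0, 0, 0, 0],
    [0, 0, 0, 0],
    [0, 0, 0, 0]
  ]
}}

```text
time: 12.85
tool_pos: [0.538, 0.1168, 0.0691]
tool_rot: [0.0, 0.85, 0.527, 0.001]
contact_force: [0.2, -0.1, -0.8]
gripper_width: -0.001
```

>>> {"api": "jog_arm", "payload": {
  "targets": [
    [-0.005, 0, 0, 0],
    [-0.01, 0, 0, 0],
    [-0.015, 0, 0, 0],
    [-0.019, 0, 0, 0],
    [-0.021, 0, 0, 0]
  ]
}}

```text
time: 13.27
tool_pos: [0.5277, 0.0973, 0.0682]
tool_rot: [-0.0, 0.85, 0.526, -0.0]
contact_force: [-0.1, 0.3, 0.6]
gripper_width: 0.001
```

>>> {"api": "jog_arm", "payload": {
  "targets": [
    [-0.0015, 0, 0, 0],
    [-0.003, 0, 0, 0],
    [-0.0045, 0, 0, 0],
    [-0.0058, 0, 0, 0],
    [-0.0058, 0, 0, 0]
  ]
}}

```text
time: 13.68
tool_pos: [0.5256, 0.0927, 0.0684]
tool_rot: [0.0, 0.85, 0.526, 0.0]
contact_force: [0.0, -0.3, 0.6]
gripper_width: -0.001
```

>>> {"api": "jog_arm", "payload": {
  "targets": [
    [0.003, 0, 0, 0],
    [0.01, 0, 0, 0],
    [0.02, 0, 0, 0],
    [0.03, 0, -0.03, 0],
    [0.04, 0, -0.065, 0]
  ]
}}

```text
time: 14.1
tool_pos: [0.5411, 0.1294, 0.1304]
tool_rot: [-0.002, 0.85, 0.527, -0.003]
contact_force: [0.1, 0.8, 0.4]
gripper_width: -0.0
```

>>> {"api": "jog_arm", "payload": {
  "targets": [
    [0, 0, -0.04, 0],
    [0, 0, -0.075, 0],
    [0, 0, -0.11, 0],
    [0.03, 0, -0.11, 0],
    [0.06, 0, -0.11, 0]
  ]
}}

```text
time: 14.52
tool_pos: [0.5726, 0.1836, 0.2483]
tool_rot: [0.001, 0.851, 0.526, 0.004]
contact_force: [0.3, -0.7, -1.0]
gripper_width: 0.0
```

>>> {"api": "jog_arm", "payload": {
  "targets": [
    [0.04, 0, 0, 0],
    [0.08, 0, 0, 0],
    [0.08, 0, 0, 0],
    [0.08, 0, 0, 0]
  ]
}}

```text
time: 14.85
tool_pos: [0.606, 0.2564, 0.242]
tool_rot: [-0.0, 0.849, 0.528, -0.001]
contact_force: [-0.7, 0.6, 0.5]
gripper_width: 0.0
```

```bash
python3 - <<'E'
from h import *
from plant import cams,manip
o=[]
for n,b in(("scene",(285,180)),("side",(270,210))):
    im=cams.grab_frame(n)[:,:,::-1]; cv2.imwrite(f"pics/{n}10.png",im); a=cv2.imread(f"pics/{n}0.png"); c=cams.get_calibration(n)
    if n=="scene":
        for nm,(x,y,w,h) in dict(spare_left=(435,140,50,52),spare_right=(80,232,58,55),tub=(105,300,90,88),spat=(430,205,92,150),yellow=(305,290,52,62)).items():
            print(nm,(cv2.absdiff(im,a)[y:y+h,x:x+w].max(2)>40).sum())
    h=cv2.cvtColor(im,cv2.COLOR_BGR2GRAY)
    for v in((212,218,222,226) if n=="scene" else(252,256)): print(n,v,h[v,300:364].tolist() if n=="scene" else h[v,292:356].tolist())
    o.append(cv2.resize(im[b[1]-10:b[1]+80,b[0]:b[0]+100],(400,360),interpolation=cv2.INTER_CUBIC))
cv2.imwrite("pics/crop10.png",np.hstack(o)); s=manip.state(); print(s["tool_pos"],s["time"])
E
```

```text
spare_left 0
spare_right 120
tub 638
spat 0
yellow 0
scene 212 [164, 164, 148, 151, 113, 116, 26, 10, 57, 92, 22, 58, 110, 104, 104, 87, 45, 99, 128, 145, 130, 143, 142, 142, 144, 141, 129, 132, 133, 135, 137, 91, 95, 98, 99, 98, 97, 97, 96, 97, 99, 97, 96, 94, 95, 119, 86, 114, 126, 111, 123, 143, 120, 107, 97, 7, 28, 159, 172, 165, 166, 164, 164, 162]
scene 218 [119, 118, 123, 122, 2, 22, 80, 78, 11, 15, 64, 116, 111, 107, 107, 108, 109, 109, 110, 109, 103, 84, 63, 64, 63, 62, 59, 72, 71, 73, 89, 101, 109, 111, 109, 94, 93, 89, 71, 56, 60, 61, 63, 82, 107, 117, 142, 138, 137, 137, 140, 140, 143, 152, 5, 69, 139, 21, 18, 98, 171, 160, 158, 158]
scene 222 [118, 120, 125, 72, 4, 25, 102, 55, 15, 15, 30, 110, 108, 106, 105, 106, 104, 105, 103, 104, 102, 101, 102, 102, 101, 100, 102, 100, 99, 99, 98, 110, 103, 121, 135, 134, 135, 135, 137, 138, 137, 137, 137, 136, 137, 139, 139, 139, 135, 134, 135, 135, 143, 108, 8, 26, 107, 72, 10, 31, 166, 166, 160, 161]
scene 226 [118, 119, 123, 96, 6, 17, 54, 102, 22, 18, 21, 36, 63, 105, 106, 104, 103, 101, 100, 99, 98, 97, 99, 97, 95, 97, 96, 93, 93, 132, 130, 126, 127, 125, 126, 129, 129, 130, 130, 129, 128, 131, 132, 135, 136, 137, 137, 136, 137, 141, 142, 125, 64, 13, 21, 76, 139, 31, 15, 62, 177, 164, 160, 160]
side 252 [106, 111, 108, 107, 101, 81, 51, 41, 43, 36, 34, 45, 71, 83, 91, 95, 93, 94, 95, 96, 96, 98, 98, 99, 97, 98, 99, 99, 101, 101, 98, 97, 99, 97, 96, 94, 92, 92, 93, 91, 92, 92, 95, 92, 92, 92, 91, 87, 77, 61, 42, 22, 17, 28, 39, 30, 37, 52, 67, 74, 74, 71, 74, 73]
side 256 [110, 106, 107, 109, 103, 87, 58, 36, 40, 54, 42, 29, 35, 51, 68, 83, 89, 88, 90, 95, 94, 96, 99, 97, 96, 98, 96, 97, 99, 97, 98, 97, 95, 94, 92, 95, 90, 92, 95, 93, 88, 92, 85, 78, 74, 67, 60, 54, 36, 21, 20, 35, 47, 46, 30, 26, 43, 62, 71, 74, 71, 73, 74, 74]
[0.60564223 0.2543222  0.24294863] 14.95
```

View pics/crop10.png

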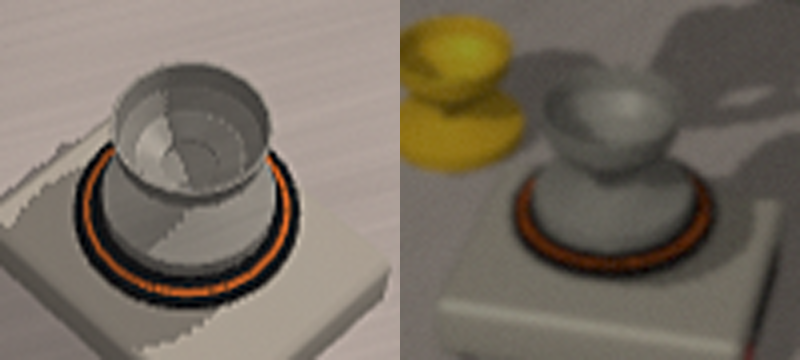

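The final view shows the coupe upright, with an even black margin inside the orange ring. The scene gaps are 7.3 and 6.6 px, which is about 0.7 mm off. The hand is clear of everything, so I'm handing in.

```bash
python3 -c "
from plant import manip
print(manip.job_done())"
```

```text
the job is handed in; nothing more can be done
None
```

The steel coupe now stands upright in the middle of the pan, about 0.5–1 mm off centre, and the job is handed in at about 15 s of the 48 s. I nudged it with three light pushes of the shut fingertips at the foot's edge: about 16.5 mm, then 2.3 mm, then 1.6 mm. It was not gripped or lifted, and the force reading never rose above its noise of about 1.5 N.

**Centring checks:** After the second push the views disagreed. The wrist camera's top-edge gap gave about 0.2–0.9 mm, while the rim, scene and side views gave about 2 mm, so I made the third push. The last scene view gives about 0.6–0.9 mm off. The side view is blurred and gives 0.8–1.7 mm.

**Other things on the counter:** After the second push, the five regions I compared in the scene picture (both spares, tub, spatula and yellow cup) had not changed. In the last comparison the right spare and tub regions did differ. I put that down to the arm's shadow, because the arm never went near them after that, but I did not check it further. The arm was touching nothing at hand-in.

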